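Stroke the hob's touch arc up to boost

ROBOT

A 6-joint arm with a two-finger parallel gripper is mounted at the origin on a cart in front of the work surface, level with it; the furniture and walls round the work are solid. World frame = base frame: x ahead of the robot, y to its left, z up, the work surface at z = 0. Lengths are in mm, angles in rad, forces in N, time in s.
With the tool pointing down it reaches from about 425 to 950 mm from the base axis. Payload 3.5 kg.
Tool frame: the origin (TCP) lies at the very end of the fingers, on their centre line; the grasp point (between the pads) lies 19 mm behind it; z points along the fingers, y is the line along which they close (so a half turn about z gives the same grasp; the last joint's range is limited). The gripper opens to 85 mm and grips with 20 to 120 N. Pads are 22 mm wide; open, the fingers measure 114 mm over their backs; the gripper's body (76 mm by 85 mm) begins 54 mm behind the grasp point. The pads swing forward as they close: fully open they stand 13 mm farther back than shut.
Start: joints at [0.98, 0.286, 1.577, -0, 1.279, -0.15], TCP at [287.961, 610.479, 231.325] pointing down, gripper open.
Joint ranges: [-2.77, 2.77], [-0.9, 2.22], [0.21, 2.48], [-1.53, 4.67], [0.24, 2.81], [-2.84, 2.84]. Speed limits (rad/s): [2.79, 2.79, 3.14, 3.14, 3.14, 3.14].

INTERFACE

Orientations are given as a 3x3 rotation matrix whose columns are the frame's x, y, z axes.
In Python, from workcell import r gives the robot as it stands.
- The arm moves only by the tool move_arm, never from a script. Its argument "increments" is text: rows parted by semicolons, each of 5 numbers parted by spaces: the shift along the world's x, y, z in m, then the turn about the world's z in rad, then the opening, from 0 (shut) to 1 (fully open). In form: x y z turn jaw; .... A call has 1 to 20 rows; each row is the pose to reach, as a shift and turn from the pose commanded when the call began; what a row does not reach only later rows make up. A row lasts 1/12 s, in which the tool goes at most 41.7 mm and 7.16 degrees, less where a joint would pass 70% of its speed; a pose out of reach is approached as far as the arm can. A call with a gripper value outside its range is refused whole. The fingers move at their own pace and stop on an object; the grip force is fixed at half the most. Time passes only in rows, so rows that repeat a pose let the fingers close. It gives the time, the measured TCP pose, the force, the opening and the grip force at its end, in the units of the state.
- r.read_state(): the state, without advancing time (a new reading comes with each control period).
- r.camera(name): name is "scene" or "top" or "wrist"; returns a dict with "color" (480x640x3 uint8, blue, green, red), "K" (3x3 intrinsics, pixels), "D" ([k1, k2, p1, p2, k3] as OpenCV has them; the pictures are not rectified), "R" (3x3) and "t" (3): a world point X has camera coordinates R X + t. Camera axes: x right, y down, z forward; pixel columns grow to the right and rows downward; lengths in mm; the calibration is good to about 2 mm. A picture is of the moment at which its call begins. There is no depth.
- r.hand_in(): hands the job in; it is judged then, once.
The state is a dict: "t": time; "joint_positions": joint angles; "joint_velocities": joint speeds; "joint_efforts": joint torques, N m; "tcp_pos": TCP position; "tcp_rot": TCP orientation; "wrist_force": force on the tool from outside, world axes, zero at the start; "wrist_torque": the same for the moment, N m; "opening": opening from 0.0 (shut) to 1.0 (fully open); "grip_force": force on a finger pad.
Only numpy, scipy, OpenCV 4.12 (cv2) and the standard library are available. Lean on these libraries where they do the work, as an engineer would, in place of code of your own. Each camera call takes 0.05 s, during which the arm holds its last target. There are 200 camera calls.

TASK

Turn the induction hob up to boost: stroke the fingertips lightly along its curved touch strip, starting on the green dot and passing over each white dot in turn to the orange dot. Finish, and end the program, with the fingertips still resting lightly on the orange dot, which keeps boost on. Grasp nothing, and leave the pot, the spice jar, the egg cup and the garlic where they stand.

Things in the scene. Friction and masses are not known exactly. Their poses are not given: they have to be found in the camera images.
- hob: portable induction hob, a low aluminium box with a black glass top, 300 mm deep (its x) x 250 mm wide (its y) x 45 mm high, standing fixed on the worktop. Origin at the centre of its underside, x to its back, y to its left, z up. A grey arc-shaped touch strip lies on the glass in front of the pot: 24 mm wide, centre line radius 125 mm about the upright axis through hob point x = 35 mm, y = 0; its upper face is 53 mm above the worktop at rest.
- strip (a joint): how far the whole touch strip is pressed down (m), 0 at rest, 0.006 fully down. It moves straight down as one rigid piece, however it is touched, against a soft spring (1 N per mm, about 6 N fully down), and springs back by itself; fully down, its face is still 2 mm proud of the glass.
- dot_1 (a point): green start dot: raised round dot, 16 mm in diameter, 1.5 mm high with sloping sides, on the touch strip's centre line and moving down with it. Number 1 of 6 in the row; neighbours are 34 mm apart along the arc. The point is the centre of its top, 54.5 mm above the worktop at rest. The left end of the row as the robot sees it.
- dot_2 (a point): first white dot: raised round dot, 16 mm in diameter, 1.5 mm high with sloping sides, on the touch strip's centre line and moving down with it. Number 2 of 6 in the row; neighbours are 34 mm apart along the arc. The point is the centre of its top, 54.5 mm above the worktop at rest.
- dot_3 (a point): second white dot: raised round dot, 16 mm in diameter, 1.5 mm high with sloping sides, on the touch strip's centre line and moving down with it. Number 3 of 6 in the row; neighbours are 34 mm apart along the arc. The point is the centre of its top, 54.5 mm above the worktop at rest.
- dot_4 (a point): third white dot: raised round dot, 16 mm in diameter, 1.5 mm high with sloping sides, on the touch strip's centre line and moving down with it. Number 4 of 6 in the row; neighbours are 34 mm apart along the arc. The point is the centre of its top, 54.5 mm above the worktop at rest.
- dot_5 (a point): fourth white dot: raised round dot, 16 mm in diameter, 1.5 mm high with sloping sides, on the touch strip's centre line and moving down with it. Number 5 of 6 in the row; neighbours are 34 mm apart along the arc. The point is the centre of its top, 54.5 mm above the worktop at rest.
- dot_6 (a point): orange end dot: raised round dot, 16 mm in diameter, 1.5 mm high with sloping sides, on the touch strip's centre line and moving down with it. Number 6 of 6 in the row; neighbours are 34 mm apart along the arc. The point is the centre of its top, 54.5 mm above the worktop at rest. The right end of the row as the robot sees it.
- pot: loose small open steel saucepan on the hob behind the strip, body 116 mm across, 65 mm high (rim 110 mm above the worktop), with a black loop handle on its left and right (184 mm overall, 100 mm above the worktop). Origin at the centre of its underside. To be left alone.
- spice_jar: loose spice jar with a green cap, 46 mm across, 106 mm high, on the worktop to the right of the hob. Origin at the centre of its underside. To be left alone.
- egg_cup: loose blue egg cup, 47 mm across, 50 mm high, on the worktop to the left of the hob. Origin at the centre of its underside. To be left alone.
- garlic: loose garlic bulb, about 53 mm across and 52 mm high, on the worktop to the right of the hob, behind the spice jar. Origin at the centre of its underside. To be left alone.

How it is judged:
By the outcome, as a careful person would: the job done as asked, in the order asked, and still so for the second after the job is handed in, while the arm keeps its last pose, push and grip.
It also fails if it takes over 42 s, if anything falls off the work surface, if the arm or the gripper's body presses on something with over 40 N, if the wrist force passes 120 N, or if a joint passes its speed limit or range.

## Working session

There is one attempt and no reset: what is moved stays moved. The work goes in short steps, Python scripts to look and compute and a tool call to move; the robot and the scene stay as the last step left them, time stands still between calls to the robot, and variables do not carry over. Pictures are saved under pics/ and viewed, at most 10 in all, crops included, and the job is handed in when it is done.

Besides the shell and the picture viewer there is one more tool, called in YAML: its name, and indented under it one key for each argument. move_arm: Moves the arm, as the interface text tells. Its arguments: {"type":"object","properties":{"increments":{"type":"string"}},"required":["increments"]}

```bash
mkdir -p pics; python3 - <<'E'
from workcell import r
import cv2
s=r.read_state();print(s['t'],s['tcp_pos'],s['tcp_rot'],s['wrist_force'],s['opening'])
for n in ("scene","top"):
    c=r.camera(n);cv2.imwrite(f"pics/{n}0.png",c["color"]);print(n,c["K"],c["D"],c["R"],c["t"])
E
```

```text
0.0 [287.58270241 609.94147954 229.91651371] [[-9.04421114e-01  4.26638794e-01 -1.33737978e-03]
 [ 4.26640736e-01  9.04419010e-01 -1.98413519e-03]
 [ 3.63042656e-04 -2.36507445e-03 -9.99997137e-01]] [ 0.25615056 -0.03027085  1.00257223] 0.9982514085402465
scene [[532.04859923   0.         314.44841936]
 [  0.         532.04859923 242.65528862]
 [  0.           0.           1.        ]] [-0.15227651  0.          0.          0.          0.        ] [[ 0.82813999 -0.56049834 -0.00507613]
 [-0.38430577 -0.5611753  -0.73306982]
 [ 0.40803582  0.60903521 -0.68013446]] [-360.31649477  303.44202321  806.28592574]
top [[619.47351188   0.         311.12609306]
 [  0.         619.47351188 245.32491447]
 [  0.           0.           1.        ]] [0.00751752 0.         0.         0.         0.        ] [[-0.01715706 -0.99982458 -0.00751278]
 [-0.99766834  0.01761551 -0.06593618]
 [ 0.06605696  0.00636399 -0.99779556]] [ 135.60086406  511.54731215 1082.69433482]
```

View pics/scene0.png

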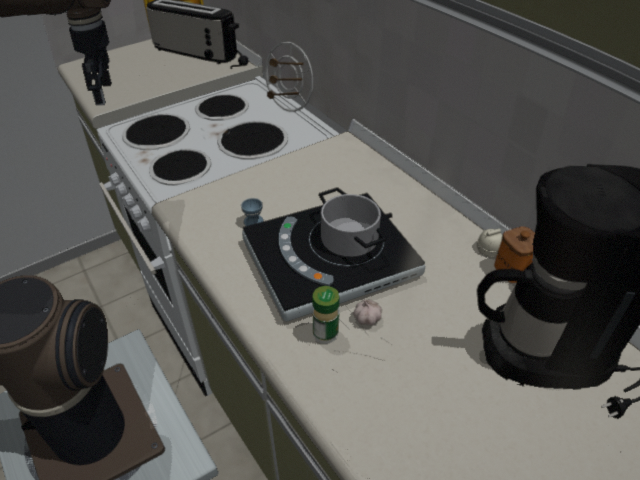

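View pics/top0.png

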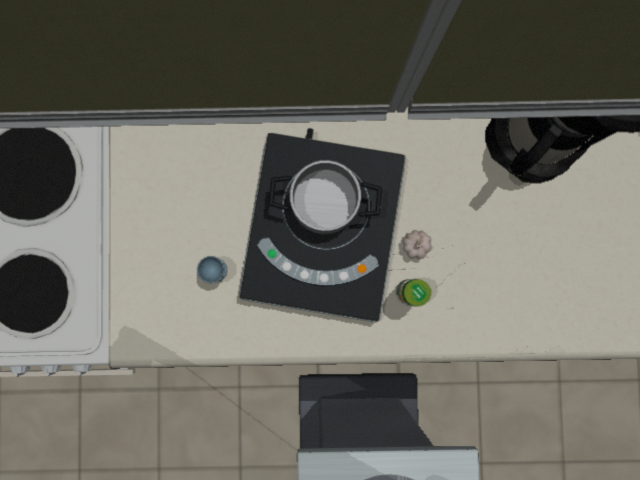

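The scene view shows the hob with its pot and a clear arc strip. In the top view the green dot is at about (272,254), the white dots at (287,266), (304,274), (324,278) and (344,275), and the orange dot at (362,268). The jar is at (415,292), the garlic at (416,244) and the egg cup at (211,270).

```bash
cat > h.py <<'E'
import numpy as np, cv2
from scipy.optimize import least_squares
def ray(c,uv,z):
    p=cv2.undistortPoints(np.array([[uv]],float),c["K"],c["D"])[0,0]
    C=-c["R"].T@c["t"]; d=c["R"].T@np.array([p[0],p[1],1]); return C+d*(z-C[2])/d[2]
def blobs(m,amin,amax):
    n,_,st,ce=cv2.connectedComponentsWithStats(m.astype(np.uint8))
    return [(ce[i],st[i,4]) for i in range(1,n) if amin<=st[i,4]<=amax]
def dots(c,box):
    x0,y0,x1,y1=box; im=c["color"][y0:y1,x0:x1]
    im=cv2.resize(im,None,fx=4,fy=4,interpolation=cv2.INTER_CUBIC)
    h,s,v=cv2.split(cv2.cvtColor(im,cv2.COLOR_BGR2HSV)); out=[]
    for nm,m in (("g",(h>45)&(h<85)&(s>110)&(v>70)),("o",(h>5)&(h<22)&(s>150)&(v>120)),("w",(s<40)&(v>195))):
        for ce,a in blobs(m,250,4000): out.append((nm,(ce+.5)/4-.5+[x0,y0],a))
    return out
# angles of the six dots about the arc axis; hob frame x back, y left
ANG=(np.arange(6)-2.5)*34/125   # from -x direction, dot1 at left (+y)
def model(p):
    cx,cy,th=p; x=-125*np.cos(ANG); y=-125*np.sin(ANG)
    return np.c_[cx+x*np.cos(th)-y*np.sin(th), cy+x*np.sin(th)+y*np.cos(th)]
def fit(P):
    P=np.array(P)[:,:2]; f=least_squares(lambda p:(model(p)-P).ravel(),[P[:,0].mean()+110,P[:,1].mean(),0])
    return f.x,np.linalg.norm(model(f.x)-P,axis=1)
E
python3 - <<'E'
from workcell import r
from h import *
np.set_printoptions(precision=1,suppress=True)
for n,box in (("top",(250,230,390,295)),("scene",(270,210,340,287))):
    c=r.camera(n); d=dots(c,box)
    P=[(nm,uv,a,ray(c,uv,54.5)) for nm,uv,a in d]
    P.sort(key=lambda q:-q[3][1])
    for q in P: print(n,q[0],q[1],q[2],q[3])
    if len(P)==6:
        p,e=fit([q[3] for q in P]); print(p[:2],np.round(p[2],4),e); print(model(p))
    if n=="top":
        for nm,uv,z in (("jar",(416,293),106),("garlic",(417,244),35),("egg",(211,270),50),("potrim",(326,196),110)): print(nm,ray(c,uv,z))
E
```

```text
top g [271.5 253.2] 932 [499.  194.7  54.5]
top o [361.4 268.2] 867 [470.6  41.1  54.5]
jar [427.5 -42.6 106. ]
garlic [511.7 -58.2  35. ]
egg [472.2 299.4  50. ]
potrim [588.  100.4 110. ]
scene g [287.  225.1] 424 [497.8 192.6  54.5]
scene o [317.4 275.6] 526 [468.9  39.6  54.5]
```

```bash
python3 - <<'E'
from workcell import r
import h; from h import *
np.set_printoptions(precision=1,suppress=True)
for n,box in (("top",(250,230,390,295)),("scene",(270,210,340,287))):
    c=r.camera(n); x0,y0,x1,y1=box
    im=cv2.resize(c["color"][y0:y1,x0:x1],None,fx=4,fy=4,interpolation=cv2.INTER_CUBIC)
    g=[d for d in dots(c,box) if d[0]!="w"]; W=None
    gray=im.min(2)
    for t in range(240,130,-4):
        b=[(ce,a) for ce,a in blobs(gray>t,300,1200)]
        b=[((ce+.5)/4-.5+[x0,y0],a) for ce,a in b]
        if n=="top": b=[q for q in b if q[0][1]>258]
        if len(b)==4: W=b;T=t   # lowest threshold that still separates
    print(n,W and T)
    P=[ray(c,d[1],54.5) for d in g]+[ray(c,q[0],54.5) for q in (W or [])]
    P.sort(key=lambda q:-q[1]); print(np.array(P),[q[1] for q in W or []])
    if len(P)==6:
        p,e=fit(P); print(p[:2],np.round(p[2],4),e); print(model(p))
E
```

```text
top 144
[[499.  194.7  54.5]
 [477.2 169.7  54.5]
 [462.4 139.   54.5]
 [459.2  72.2  54.5]
 [470.6  41.1  54.5]
 [438.   -4.1  54.5]] [np.int32(1176), np.int32(1158), np.int32(1185), np.int32(531)]
[576.7  76.5] -0.2311 [19.4 18.7 17.9 17.5 21.6 37.1]
[[500.1 175.3]
 [476.4 151. ]
 [460.  121.3]
 [452.3  88.4]
 [453.7  54.5]
 [464.1  22.2]]
scene 132
[[497.8 192.6  54.5]
 [475.6 167.5  54.5]
 [460.9 137.5  54.5]
 [454.8 104.4  54.5]
 [457.3  71.1  54.5]
 [469.   39.7  54.5]] [np.int32(484), np.int32(524), np.int32(581), np.int32(620)]
[579.2  98. ] -0.1866 [0.9 0.6 0.3 0.4 0.5 0.8]
[[498.3 193.3]
 [475.7 168.1]
 [460.7 137.7]
 [454.4 104.4]
 [457.3  70.6]
 [469.1  38.8]]
```

Both views agree to about 2 mm, the arc fit residual is under 1 mm, and the heights and spacing match the spec. I'll shut the fingers and move above the green dot.

move_arm:
  increments: "0.005 -0.010 0 0.01 0; 0.015 -0.030 0 0.03 0; 0.030 -0.060 0 0.05 0; 0.045 -0.090 0 0.07 0; 0.060 -0.120 0 0.09 0; 0.075 -0.149 -0.01 0.11 0; 0.090 -0.178 -0.02 0.13 0; 0.105 -0.207 -0.03 0.15 0; 0.120 -0.237 -0.04 0.17 0; 0.135 -0.266 -0.05 0.19 0; 0.150 -0.296 -0.06 0.21 0; 0.165 -0.325 -0.07 0.23 0; 0.180 -0.355 -0.08 0.24 0; 0.195 -0.384 -0.09 0.25 0; 0.205 -0.404 -0.1 0.25 0; 0.211 -0.416 -0.1 0.25 0; 0.211 -0.416 -0.1 0.25 0; 0.211 -0.416 -0.1 0.25 0; 0.211 -0.416 -0.1 0.25 0; 0.211 -0.416 -0.1 0.25 0"

```text
t: 1.97
tcp_pos: [498.8, 195.7, 132.1]
tcp_rot: [[-0.982, 0.188, 0.001], [0.188, 0.982, 0.0], [-0.001, 0.001, -1.0]]
wrist_force: [0.2, -0.3, -0.7]
opening: 0.001
grip_force: 0.0
```

```bash
python3 - <<'E'
from workcell import r
from h import *
np.set_printoptions(precision=2,suppress=True)
s=r.read_state();print(s['t'],s['tcp_pos'],s['tcp_rot'],s['wrist_force'],s['opening'],s['joint_positions'])
c=r.camera("wrist");cv2.imwrite("pics/w1.png",c["color"]);np.savez("w1.npz",**c)
c=r.camera("scene")
cv2.imwrite("pics/s1.png",cv2.resize(c["color"][120:300,200:440],None,fx=3,fy=3,interpolation=cv2.INTER_CUBIC))
E
```

```text
1.9667 [498.77 195.7  132.13] [[-0.98  0.19  0.  ]
 [ 0.19  0.98  0.  ]
 [-0.    0.   -1.  ]] [ 0.18 -0.26 -0.74] 0.0008930841998130562 [ 0.18  0.09  2.    0.    1.05 -1.2 ]
```

View pics/w1.png

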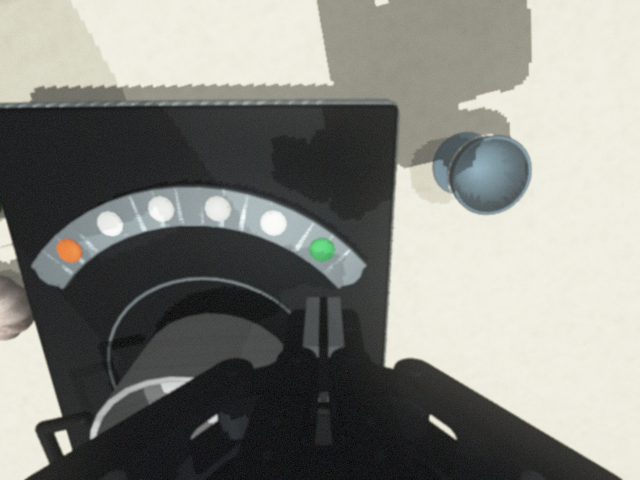

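View pics/s1.png

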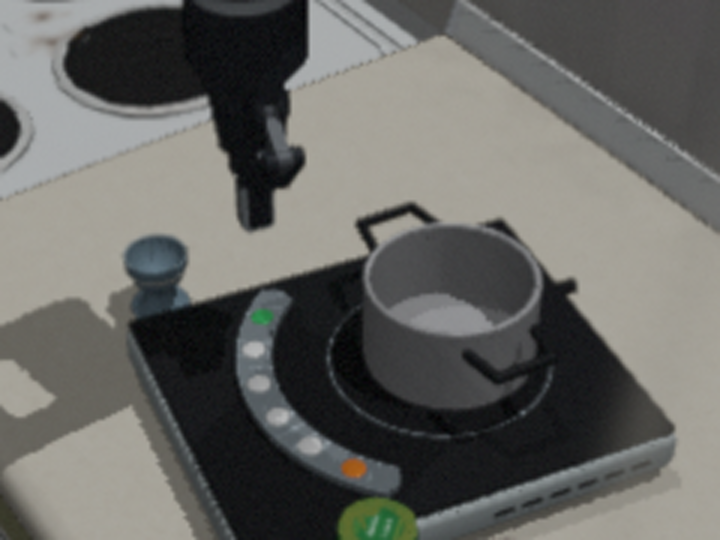

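Wrist view: all six dots are clear, green at (321,249) and orange at (69,250). The shut fingertips end near (323,297), and nothing was disturbed.

```bash
cat >> h.py <<'E'
def wdots(c,z=54.5):
    h,s,v=cv2.split(cv2.cvtColor(c["color"],cv2.COLOR_BGR2HSV)); L=[]
    for m in ((h>45)&(h<85)&(s>110)&(v>70),(h>5)&(h<22)&(s>150)&(v>120),(c["color"].min(2)>185)):
        for ce,a in blobs(m,200,1500):
            if ce[1]>130 and ce[1]<330: L.append((ce,a))
    return L,[ray(c,q[0],z) for q in L]
E
python3 - <<'E'
from h import *
np.set_printoptions(precision=1,suppress=True)
c=dict(np.load("w1.npz"))
L,P=wdots(c)
for q,p in sorted(zip(L,P),key=lambda q:-q[1][1]): print(q[0],q[1],p)
P=sorted([p for p in P if 430<p[0]<520 and 20<p[1]<210],key=lambda q:-q[1])
if len(P)==6:
    p,e=fit(P);print(p,e);print(model(p))
print("tcp px",cv2.projectPoints(np.array([[498.77,195.7,132.1]]),cv2.Rodrigues(c["R"])[0],c["t"],c["K"],c["D"])[0])
E
```

```text
[321.6 249.4] 416 [499.3 194.5  54.5]
[273.  222.6] 570 [477.2 169.3  54.5]
[217.5 208.9] 540 [462.8 139.2  54.5]
[160.6 209.3] 539 [456.7 106.   54.5]
[109.6 223.7] 500 [459.3  72.8  54.5]
[ 68.9 250.1] 397 [470.6  41.7  54.5]
[  5.3 243.4] 452 [459.    4.   54.5]
[581.  100.1  -0.2] [0.9 0.5 0.5 0.5 0.5 1.1]
[[499.9 195.2]
 [477.3 169.9]
 [462.4 139.4]
 [456.2 106.1]
 [459.1  72.4]
 [471.1  40.6]]
tcp px [[[323.5 313.4]]]
```

move_arm:
  increments: "0 0 -0.01 0 0; 0 0 -0.025 0 0; 0 0 -0.04 0 0; 0 0 -0.055 0 0; 0 0 -0.065 0 0; 0 0 -0.070 0 0; 0 0 -0.070 0 0; 0 0 -0.070 0 0; 0 0 -0.070 0 0"

```text
t: 2.82
tcp_pos: [499.7, 194.7, 62.2]
tcp_rot: [[-0.982, 0.189, 0.002], [0.189, 0.982, 0.0], [-0.002, 0.001, -1.0]]
wrist_force: [-0.5, -0.3, -0.0]
opening: 0.002
grip_force: 0.0
```

```bash
python3 - <<'E'
from workcell import r
from h import *
np.set_printoptions(precision=2,suppress=True)
for i in range(3):
    c=r.camera("wrist" if i%2 else "scene")
    if i==0: cv2.imwrite("pics/s2.png",cv2.resize(c["color"][180:300,230:350],None,fx=5,fy=5,interpolation=cv2.INTER_CUBIC))
    s=r.read_state();print(s['t'],s['tcp_pos'],s['wrist_force'])
E
```

```text
2.8667 [499.8  194.69  62.36] [-0.02  0.05 -0.58]
2.9167 [499.73 194.65  62.34] [0.12 0.34 0.38]
2.9667 [499.67 194.62  62.3 ] [ 0.53 -0.44  0.29]
```

View pics/s2.png

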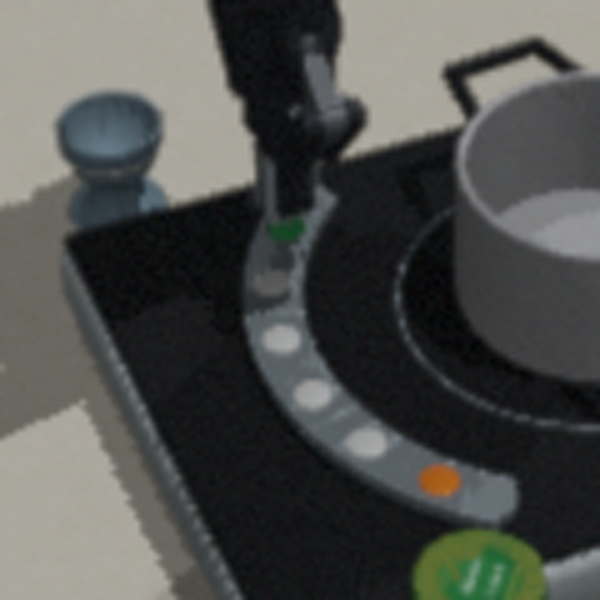

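The tip is centred just above the green dot. I'll ease down until the force shows.

move_arm:
  increments: "0 0 -0.003 0 0; 0 0 -0.006 0 0; 0 0 -0.007 0 0; 0 0 -0.008 0 0; 0 0 -0.009 0 0; 0 0 -0.009 0 0; 0 0 -0.009 0 0; 0 0 -0.009 0 0"

```text
t: 3.63
tcp_pos: [498.9, 194.5, 52.4]
tcp_rot: [[-0.982, 0.19, -0.0], [0.19, 0.982, -0.0], [0.0, -0.0, -1.0]]
wrist_force: [-0.7, -0.3, 2.3]
opening: -0.001
grip_force: 1.2
```

```bash
cat > f.py <<'E'
from workcell import r
from h import *
np.set_printoptions(precision=2,suppress=True)
F=[];T=[]
for i in range(5):
    c=r.camera("scene"); s=r.read_state(); F.append(s['wrist_force']); T.append(s['tcp_pos'])
print(s['t'],np.mean(T,0),np.mean(F,0),np.std(F,0))
E
python3 f.py
```

```text
3.8833 [498.85 194.45  52.38] [-1.39 -0.46  2.38] [0.32 0.19 0.64]
```

Contact on green reads 2.4 N, which matches about 2.4 mm of press. Next I'll work out the arc waypoints.

```bash
python3 - <<'E'
from h import *
np.set_printoptions(precision=4,suppress=True)
a=np.arange(41)/8
ang=(a-2.5)*34/125; th=-.187; ax=np.array([580.3,99.3])
x=-125*np.cos(ang);y=-125*np.sin(ang)
P=np.c_[ax[0]+x*np.cos(th)-y*np.sin(th),ax[1]+x*np.sin(th)+y*np.cos(th)]
print(P[::8])
for i,j in((0,16),(16,32),(32,40)): print(np.round((P[i+1:j+1]-P[i])/1000,4).tolist())
E
```

```text
[[499.4104 194.5989]
 [476.7814 169.3636]
 [461.7641 138.9766]
 [455.4625 105.6722]
 [458.3402  71.8993]
 [470.1854  40.1412]]
[[-0.0032, -0.0028], [-0.0063, -0.0057], [-0.0093, -0.0087], [-0.0122, -0.0118], [-0.015, -0.0151], [-0.0176, -0.0184], [-0.0202, -0.0218], [-0.0226, -0.0252], [-0.025, -0.0288], [-0.0272, -0.0324], [-0.0292, -0.0361], [-0.0312, -0.0399], [-0.033, -0.0438], [-0.0347, -0.0477], [-0.0362, -0.0516], [-0.0376, -0.0556]]
[[-0.0013, -0.0041], [-0.0024, -0.0081], [-0.0034, -0.0123], [-0.0043, -0.0164], [-0.005, -0.0206], [-0.0056, -0.0248], [-0.006, -0.0291], [-0.0063, -0.0333], [-0.0064, -0.0376], [-0.0064, -0.0418], [-0.0063, -0.046], [-0.006, -0.0503], [-0.0056, -0.0545], [-0.005, -0.0587], [-0.0043, -0.0629], [-0.0034, -0.0671]]
[[0.001, -0.0041], [0.0021, -0.0082], [0.0034, -0.0123], [0.0048, -0.0163], [0.0064, -0.0202], [0.0081, -0.0241], [0.0099, -0.028], [0.0118, -0.0318]]
```

move_arm:
  increments: "0 0 -0.0005 0 0; 0 0 -0.001 0 0; -0.003 -0.003 -0.001 0 0; -0.006 -0.0055 -0.001 0 0; -0.009 -0.0085 -0.001 0 0; -0.012 -0.0115 -0.001 0 0; -0.015 -0.015 -0.001 0 0; -0.0175 -0.0185 -0.001 0 0; -0.020 -0.022 -0.001 0 0; -0.0225 -0.025 -0.001 0 0; -0.025 -0.029 -0.001 0 0; -0.027 -0.0325 -0.001 0 0; -0.029 -0.036 -0.001 0 0; -0.031 -0.040 -0.001 0 0; -0.033 -0.044 -0.001 0 0; -0.0345 -0.0475 -0.001 0 0; -0.036 -0.0515 -0.001 0 0; -0.0375 -0.0555 -0.001 0 0; -0.0375 -0.0555 -0.001 0 0"

```text
t: 5.47
tcp_pos: [461.1, 138.2, 51.3]
tcp_rot: [[-0.982, 0.19, -0.001], [0.19, 0.982, -0.001], [0.0, -0.001, -1.0]]
wrist_force: [0.6, 0.3, 3.7]
opening: -0.0
grip_force: 1.8
```

```bash
python3 f.py
```

```text
5.7167 [461.14 138.26  51.2 ] [-0.26 -1.3   3.67] [0.39 0.92 0.07]
```

Force on dot 3 is 3.7 N, still well short of fully down. I'll ease up slightly and continue.

move_arm:
  increments: "-0.001 -0.004 0.0005 0 0; -0.002 -0.008 0.0005 0 0; -0.003 -0.012 0.0005 0 0; -0.004 -0.016 0.0005 0 0; -0.0045 -0.0205 0.0005 0 0; -0.005 -0.0245 0.0005 0 0; -0.0055 -0.029 0.0005 0 0; -0.006 -0.033 0.0005 0 0; -0.006 -0.0375 0.0005 0 0; -0.006 -0.0415 0.0005 0 0; -0.006 -0.046 0.0005 0 0; -0.0055 -0.050 0.0005 0 0; -0.005 -0.0545 0.0005 0 0; -0.0045 -0.0585 0.0005 0 0; -0.004 -0.063 0.0005 0 0; -0.003 -0.067 0.0005 0 0; -0.003 -0.067 0.0005 0 0"

```text
t: 7.13
tcp_pos: [458.6, 71.1, 51.9]
tcp_rot: [[-0.982, 0.19, -0.0], [0.19, 0.982, -0.001], [-0.0, -0.001, -1.0]]
wrist_force: [-1.2, -0.9, 3.0]
opening: -0.003
grip_force: 1.5
```

```bash
python3 f.py
```

```text
7.3833 [458.62  71.25  51.89] [-0.19 -2.34  2.9 ] [0.31 0.39 0.62]
```

move_arm:
  increments: "0.001 -0.004 0 0 0; 0.002 -0.008 0 0 0; 0.0035 -0.012 0 0 0; 0.005 -0.016 0 0 0; 0.0065 -0.020 0 0 0; 0.008 -0.024 0 0 0; 0.010 -0.0275 0 0 0; 0.0115 -0.030 0 0 0; 0.012 -0.031 0 0 0; 0.012 -0.031 0 0 0; 0.012 -0.031 0 0 0; 0.012 -0.031 0 0 0"

```text
t: 8.38
tcp_pos: [470.8, 40.6, 52.0]
tcp_rot: [[-0.982, 0.189, 0.001], [0.189, 0.982, -0.001], [-0.001, -0.001, -1.0]]
wrist_force: [-0.8, -1.2, 3.2]
opening: -0.002
grip_force: 1.4
```

```bash
python3 f.py; python3 - <<'E'
from workcell import r
import cv2,numpy as np
a=r.camera("wrist")["color"];b=r.camera("scene")["color"]
b=cv2.resize(b[180:330,230:430],(640,480),interpolation=cv2.INTER_CUBIC)
cv2.imwrite("pics/end.png",cv2.resize(np.hstack([a,b]),(800,300),interpolation=cv2.INTER_AREA))
E
```

```text
8.6333 [470.74  40.59  51.99] [-0.12 -2.01  2.99] [0.66 0.61 0.3 ]
```

View pics/end.png

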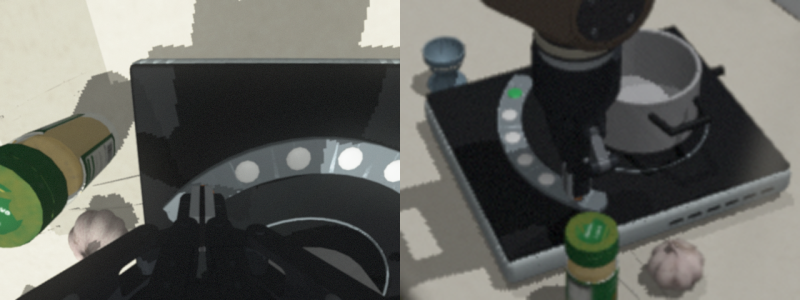

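The fingertips cover the orange dot at about 3 N. The pot, jar, garlic and egg cup all stand where they were, so I'm handing in.

```bash
python3 -c "
from workcell import r
print(r.hand_in())"
```

```text
the job is handed in; nothing more can be done
None
```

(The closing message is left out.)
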